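# Tamp the gravel layer of a filter cell level

## Task

The washed gravel in the clear filter cell still lies in a heap. Take the hand tamper by its handle from its tray and, with its flat foot, tamp the stones down until they all lie in one level layer below the black line, ending with a firm, steady press on the levelled gravel - but set the foot down softly and never bear on it with more than about 2.5 kg (25 N), as the wedging stones could crack the cell, and keep your fingers off the stones. Then stand the tamper back upright on its tray, leaving the cell, its gravel and the glassware around as they are.

Things in the scene. Friction and masses are not known exactly. Their poses are not given: they have to be found in the camera images.
- cell: Clear open-topped plastic filter cell, fixed on the bench. Origin on the bench under its centre; z up, y along the long side, x along the short side. Grey flange plate 104 x 142 mm, 10 mm thick; walls 5 mm thick, rim 70 mm above the bench. A white hose barb sticks out 22 mm from the middle of the +x wall. A thin black fill line runs round it 40 mm above the bench. All contact forces on it together may reach 60 N.
- cell_floor (a point): Middle of the cell's flat inner floor, 10 mm above the bench, axes as the cell's. Inside the cell measures 80 mm in x and 118 mm in y; the rim is 60 mm and the fill line 30 mm above this point. The gravel on it weighs under 2 N.
- tamper_handle (a point): Rigid hand tamper, 0.27 to 0.43 kg, upright on the tray: square steel foot 60 x 60 x 8 mm, round 14 mm neck, square black handle 25 x 25 mm, 56 mm tall. This point is the middle of the handle, 98 mm above the foot's underside (handle from 28 mm below it to 28 mm above it). z up along the tamper; x and y square to the sides of handle and foot, which are parallel.
- tamper: The same tamper; this point is the middle of the flat underside of the tamper's foot, axes as the handle's.
- tray: Low white plastic tray 100 x 100 mm, fixed on the bench, on which the tamper stands. Origin on the bench under its centre; its floor is 3 mm above the bench and 92 mm wide inside, its lip 8 mm above the bench and 4 mm thick.
- vial_0: Bystander: small glass sample vial with a black screw cap, 27 mm wide, 56 mm tall, origin under it.
- beaker_1: Bystander: small glass beaker, 42 mm wide, 48 mm tall, origin under it.
- stone_0: Rounded grey gravel stone, 22 to 26 mm across, about 15 g, one of 11 in the cell; origin at its middle, axes of no meaning. Lying on the cell's floor its middle is 9 to 13 mm above that floor; riding on others 20 mm or more.
- stone_1: Gravel stone like stone_0. The stones grip one another (friction 0.53 to 0.61): a heaped one gives way to the foot in slips of some mm, pushing its neighbours aside; it often jams, and then needs several presses of 10 to 20 N with small sideways strokes, not a harder push. Jammed stones wedge outward and load the cell with up to twice the press.
- stone_2: Gravel stone like stone_0, in the same cell.
- stone_3: Gravel stone like stone_0, in the same cell.
- stone_4: Gravel stone like stone_0, in the same cell.
- stone_5: Gravel stone like stone_0, in the same cell.
- stone_6: Gravel stone like stone_0, in the same cell.
- stone_7: Gravel stone like stone_0, in the same cell.
- stone_8: Gravel stone like stone_0, in the same cell.
- stone_9: Gravel stone like stone_0, in the same cell.
- stone_10: Gravel stone like stone_0, in the same cell.
Things that resemble listed ones, but are neither listed nor needed, are in the scene too. What is shaped like the stone_9 but orange is not meant.

How it is judged:
By the outcome, as a careful person would: the job done as asked, in the order asked, and still so for the second after the job is handed in, with the robot touching nothing.
It also fails if it takes over 72 s, if anything falls off the work surface, if the arm or the gripper's body presses on something with over 40 N, if the wrist force passes 120 N, or if a joint passes its speed limit or range.

## Robot

A 6-joint arm with a two-finger parallel gripper is mounted at the origin on a cart in front of the work surface, level with it; the furniture and walls round the work are solid. World frame = base frame: x ahead of the robot, y to its left, z up, the work surface at z = 0. Lengths are in m, angles in rad, forces in N, time in s.
With the tool pointing down it reaches from about 0.325 to 0.9 m from the base axis. Payload 6.1 kg.
Tool frame: the origin (TCP) lies at the centre of the arm's flange, where the gripper is bolted on; the fingertips stand 173 mm ahead of it and the grasp point (between the pads) lies 155 mm ahead of it (pinch_z is the distance from the TCP to the grasp point, in m); z points along the fingers, y is the direction in which the jaws open and shut (so a half turn about z gives the same grasp; the last joint's range is limited). The gripper opens to 85 mm and grips with 20 to 120 N. Pads are 22 mm wide; open, the fingers measure 114 mm over their backs; the gripper's body (76 mm by 85 mm) begins 54 mm behind the grasp point. The pads swing forward as they close: fully open they stand 13 mm farther back than shut.
Start: joints at [1.194, 0.22, 1.526, -0, 1.395, -0.126], TCP at [0.155, 0.605, 0.405] pointing down, gripper open.
Joint ranges: [-2.98, 2.98], [-0.91, 2.08], [0.09, 2.57], [-1.24, 4.39], [0.2, 2.65], [-2.68, 2.68]. Speed limits (rad/s): [2.57, 2.57, 3.01, 3.14, 3.14, 3.14].

## Interface

Orientations are given as [roll, pitch, yaw] about the fixed x, y, z axes, in that order (R = Rz(yaw) Ry(pitch) Rx(roll)).
In Python, from workcell import * gives the robot as it stands. The module is installed in compiled form; this text tells all that it offers.
- The arm moves only by the tool drive_tool, never from a script. Its argument "moves" is a list of rows, each a list of 3 entries, a list of its own where there are three numbers: the shift along the tool's x, y, z in mm, then the turn, a rotation vector about the tool's x, y, z in rad, then the closure, from 0 (fully open) to 1 (shut). A call has 1 to 20 rows; each row shifts and turns the pose as measured when the row begins, along the tool's axes as they then stand; what a row does not reach is not made up. A row lasts 1/12 s, in which the tool goes at most 41.7 mm and 7.16 degrees, less where a joint would pass 70% of its speed; a pose out of reach is approached as far as the arm can. A call is refused whole if a number of a shift passes 41.7 or a number of a turn 0.125, either way. A call with a gripper value outside its range is refused whole. The fingers move at their own pace and stop on an object; "squeeze" is the grip in N (left out, the last holds). Time passes only in rows, so rows that do not move let the fingers close. It gives the time, the measured TCP pose, the force and the opening at its end, in the units of the state.
- get_obs(): the state, without advancing time (a new reading comes with each control period).
- capture(name): name is "side" or "top" or "wrist"; returns a dict with "image" (480x640x3 uint8, red, green, blue), "range_z" (480x640 float32, m along the optical axis (not along the pixel's ray), 0 where there is no reading), "mtx" (3x3 intrinsics, pixels), "position" and "orientation" of the camera in the world; the wrist camera has in their place "T_tool_cam" (4x4, takes a point from camera to tool coordinates, whose origin is the TCP and whose axes are the flange's). Camera axes: x right, y down, z forward; pixel columns grow to the right and rows downward; lengths in m; the calibration is good to about 2 mm. A picture is of the moment at which its call begins: read the wrist's pose just before it.
- sign_off(): hands the job in, once; it reports no verdict.
The state is a dict: "t": time; "joints": joint angles; "joint_velocities": joint speeds; "joint_torque": joint torques, N m; "ee_pos": TCP position; "orientation": TCP orientation; "wrist_force": force on the tool from outside, world axes, zero at the start; "wrist_torque": the same for the moment, N m; "opening": finger opening in m.
Only numpy, scipy, OpenCV 4.12 (cv2) and the standard library are available. Lean on these libraries where they do the work, as an engineer would, in place of code of your own. Each camera call takes 0.05 s, during which the arm holds its last target. There are 200 camera calls.

## Working session

There is one attempt and no reset: what is moved stays moved. The work goes in short steps, Python scripts to look and compute and a tool call to move; the robot and the scene stay as the last step left them, time stands still between calls to the robot, and variables do not carry over. Pictures are saved under pics/ and viewed, on a budget of 10 in all, crops included, one or two more only if the job needs it, and the job is handed in when it is done.

Besides the shell and the picture viewer there is one more tool, called after "Request:" by a JSON object that holds its "name" and its "arguments", one argument or row to a line. drive_tool: Moves the arm, as the interface text tells. Its arguments: {"type":"object","properties":{"moves":{"type":"array","items":{"type":"array"}},"squeeze":{"type":"number"}},"required":["moves"]}

```bash
mkdir -p pics; cat > h.py <<'E'
from workcell import *
import numpy as np, cv2
from scipy.spatial.transform import Rotation as R
def rot(o):
    o=np.array(o,float)
    if o.shape==(3,3): return o
    if o.size==4: return R.from_quat(o).as_matrix()
    return R.from_euler('xyz',o).as_matrix()
def cam(name):
    s=get_obs(); c=capture(name)
    if name=='wrist':
        T=np.eye(4);T[:3,:3]=rot(s['orientation']);T[:3,3]=s['ee_pos'];T=T@np.array(c['T_tool_cam']);
    else:
        T=np.eye(4);T[:3,:3]=rot(c['orientation']);T[:3,3]=c['position']
    c['T']=T; return c
def ray(c,u,v,z):
    d=c['T'][:3,:3]@np.linalg.inv(c['mtx'])@np.array([u,v,1.]);p=c['T'][:3,3]
    return p+d*(z-p[2])/d[2]
def proj(c,P):
    q=np.linalg.inv(c['T'])@np.append(P,1);q=c['mtx']@q[:3];return q[:2]/q[2]
def cloud(c):
    v,u=np.mgrid[:480,:640];z=c['range_z'];K=c['mtx']
    P=np.stack([(u-K[0,2])/K[0,0]*z,(v-K[1,2])/K[1,1]*z,z],-1)
    return P@c['T'][:3,:3].T+c['T'][:3,3]
def save(n,im): cv2.imwrite('pics/'+n,im[:,:,::-1])
E
python3 - <<'E'
from h import *
s=get_obs();print({k:np.round(v,3) for k,v in s.items()})
for n in ['side','top']:
    c=cam(n);save(n+'1.png',c['image']);print(n,c['T'].round(3).tolist(),c['mtx'].round(1).tolist())
    np.save(n+'P.npy',cloud(c)); 
E
```

```text
{'t': np.float64(0.0), 'joints': array([ 1.194,  0.221,  1.528, -0.   ,  1.395, -0.126]), 'joint_velocities': array([ 0.001,  0.001, -0.002,  0.001, -0.   , -0.002]), 'joint_torque': array([ 1.0000e-03, -4.9689e+01, -3.8940e+01, -0.0000e+00,  1.1000e-02,
        0.0000e+00]), 'ee_pos': array([0.155, 0.605, 0.404]), 'orientation': array([-3.14 , -0.   ,  2.891]), 'wrist_force': array([-0.398,  0.257,  0.478]), 'wrist_torque': array([0.027, 0.002, 0.009]), 'opening': np.float64(0.085)}
side [[-0.981, -0.088, 0.172, 0.362], [-0.193, 0.467, -0.863, 1.091], [-0.005, -0.88, -0.475, 0.536], [0.0, 0.0, 0.0, 1.0]] [[608.3, 0.0, 323.0], [0.0, 608.3, 228.9], [0.0, 0.0, 1.0]]
top [[-0.016, -0.992, 0.127, 0.422], [-1.0, 0.014, -0.021, 0.26], [0.019, -0.128, -0.992, 0.932], [0.0, 0.0, 0.0, 1.0]] [[620.9, 0.0, 303.0], [0.0, 620.9, 237.5], [0.0, 0.0, 1.0]]
```

View pics/top1.png

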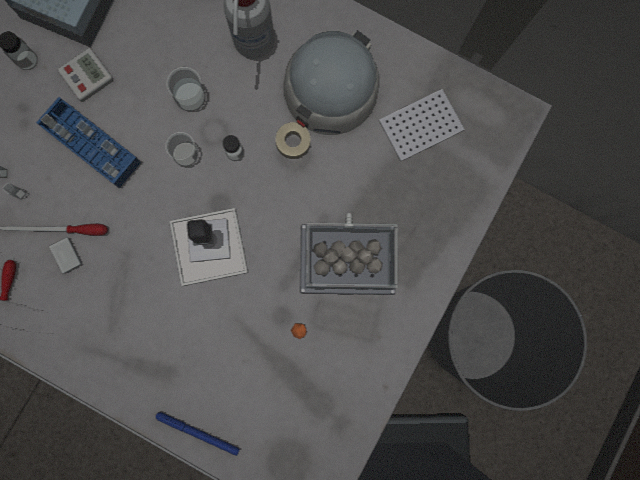

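View pics/side1.png

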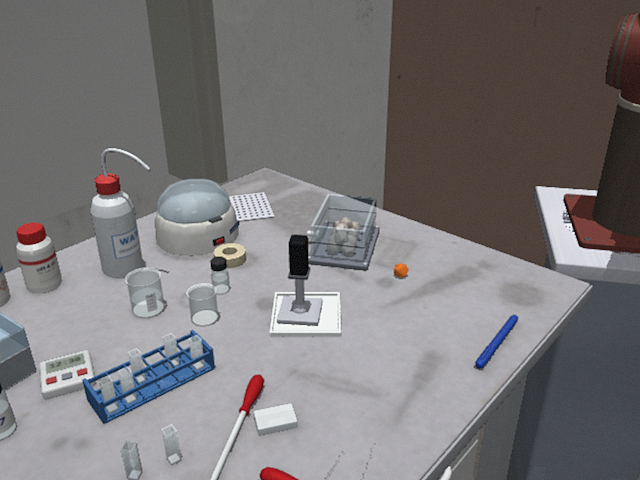

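Top view: tamper handle at about (199,231) on the tray at (208,247). The cell is at (349,259) with its barb at (349,218), vial at (232,148), beaker at (183,150), and the orange decoy at (299,330). Only one tamper and one cell are visible.

```bash
python3 - <<'E'
from h import *
c=cam('top');im=c['image'];P=cloud(c);H=P[...,2]
print('bench z',np.median(H[300:420,200:280]))
# handle top: by height in region
def reg(u0,u1,v0,v1):
    m=np.zeros((480,640),bool);m[v0:v1,u0:u1]=1;return m
r=reg(165,250,200,290)
m=r&(H>.12)&(H<.14);
if m.sum()>10:
    q=P[m];print('handle',m.sum(),q.mean(0),H[m].max());b=cv2.minAreaRect((q[:,:2]*1000).astype(np.float32));print(b)
m=r&(H>.002)&(H<.03)
hsv=cv2.cvtColor(im,cv2.COLOR_RGB2HSV)
g=im.mean(-1)
for n,(lo,hi) in {'foot':(.0085,.018)}.items():
    m=r&(H>lo)&(H<hi);q=P[m];print(n,m.sum(),cv2.minAreaRect((q[:,:2]*1000).astype(np.float32)))
m=r&(g>g[r].max()*.8);
cs,_=cv2.findContours((r&(g>175)).astype(np.uint8),0,2);k=max(cs,key=cv2.contourArea)
w=np.array([ray(c,*p[0],.008)[:2] for p in k])*1000;print('tray',cv2.minAreaRect(w.astype(np.float32)),g[r].max())
r=reg(285,415,205,310)
for lo,hi in [(.06,.08),(.006,.014)]:
    m=r&(H>lo)&(H<hi);q=P[m];print('cell',lo,m.sum(),cv2.minAreaRect((q[:,:2]*1000).astype(np.float32)) if m.sum()>3 else '')
k=reg(310,390,230,285);print('stone max',H[k].max())
s=get_obs();print(s['t'])
crop=np.hstack([cv2.resize(im[200:300,160:260],(400,400),interpolation=2),cv2.resize(im[210:310,300:400],(400,400),interpolation=2)]);save('crop1.png',crop)
E
```

```text
bench z 0.000653654954989813
handle 367 [0.53800711 0.38135084 0.12848572] 0.1326183680886519
((538.8095703125, 382.0109558105469), (24.87754249572754, 25.203041076660156), 5.704870700836182)
foot 1340 ((529.34130859375, 382.2798156738281), (99.58678436279297, 99.79368591308594), 10.674811363220215)Traceback (most recent call last):
  File "<stdin>", line 17, in <module>
ValueError: max() iterable argument is empty
```

```bash
python3 - <<'E'
from h import *
c=cam('top');im=c['image'];P=cloud(c);H=P[...,2];g=im.mean(-1)
def reg(u0,u1,v0,v1):
    m=np.zeros((480,640),bool);m[v0:v1,u0:u1]=1;return m
r=reg(165,250,200,290)
m=((r&(H>.0087)&(H<.016)).astype(np.uint8))
n,l,st,ce=cv2.connectedComponentsWithStats(m)
for i in range(1,n):
    if st[i,4]>30: print('foot/lip',st[i],cv2.minAreaRect((P[l==i][:,:2]*1000).astype(np.float32)))
m=r&(H>.12);q=P[m];print('handle',cv2.minAreaRect((q[:,:2]*1000).astype(np.float32)),np.median(H[m]))
m=r&(H>.004)&(H<.016);q=P[m];print('tray',cv2.minAreaRect((q[:,:2]*1000).astype(np.float32)))
r=reg(285,415,205,310)
for lo,hi in [(.06,.08),(.006,.014),(.006,.08)]:
    m=(r&(H>lo)&(H<hi)).astype(np.uint8);
    n,l,st,ce=cv2.connectedComponentsWithStats(m)
    for i in range(1,n):
        if st[i,4]>60:print('cell',lo,st[i],cv2.minAreaRect((P[l==i][:,:2]*1000).astype(np.float32)))
k=reg(310,390,232,283);print('stone max',H[k].max())
print(get_obs()['t'])
a=reg(312,386,235,285)
for v in range(236,284,6): print((H[v,306:394:4]*1000).astype(int))
crop=np.hstack([cv2.resize(im[200:300,160:260],(400,400),interpolation=2),cv2.resize(im[210:310,300:400],(400,400),interpolation=2)]);save('crop1.png',crop)
E
```

```text
foot/lip [189 219  42  43 979] ((538.76953125, 381.95965576171875), (60.127525329589844, 59.968894958496094), 4.362465858459473)
foot/lip [170 220   7  28  43] ((548.9928588867188, 434.80706787109375), (40.914649963378906, 4.924467086791992), 8.750761032104492)
handle ((480.6108703613281, 331.78131103515625), (182.4156951904297, 31.030256271362305), 40.85674285888672) 0.1292423587198005
tray ((533.5778198242188, 385.4646301269531), (126.38826751708984, 133.3013458251953), 89.69845581054688)
cell 0.06 [ 306  223   92   65 1213] ((507.60089111328125, 174.5342559814453), (127.5648193359375, 90.32658386230469), 88.21924591064453)
cell 0.006 [301 224  95  71 761] ((507.3148498535156, 174.58877563476562), (141.4370574951172, 103.63093566894531), 88.22792053222656)
cell 0.006 [ 310  232   79   52 2107] ((509.5571594238281, 172.71145629882812), (117.10611724853516, 77.18309783935547), 88.99465942382812)
cell 0.006 [ 301  213   97   82 6871] ((514.8887329101562, 174.46044921875), (140.1643524169922, 119.89833068847656), 89.02530670166016)
stone max 0.9321907964938211
0.2
[41 71  8 13 10 10  9  9 10  7  7 12 10 12 11  6 10  8 13 13 13 31]
[44 13 11 11 27  9  9 19 25 23 11 12 30 24 11 11 26 31 27 11 11 31]
[49 13 25 30 28 25 34 29 33 31 38 39 31 29 25 35 28 30 32  8  9 35]
[55  8 12 27 30 40 46 43 40 38 39 44 43 37 41 41 44 20 20 10  9 33]
[ 61   7   7  10  24  39  41  44  32  26  40  41 932  26  41  40  37  29
  27  10   9  34]
[66  7 23 28 31 33  8 24 30 30 29 18 28 32 30 11 29 31 31 20 10 31]
[72 10 10 24 29 25 12  9 26 28 11 12 22 24 17 10 12 19 11 12 11 32]
[66 13 10 10  9  8  9 14 12 11  9 13 13  9 12 11  9 11 11 11 10 32]
```

View pics/crop1.png

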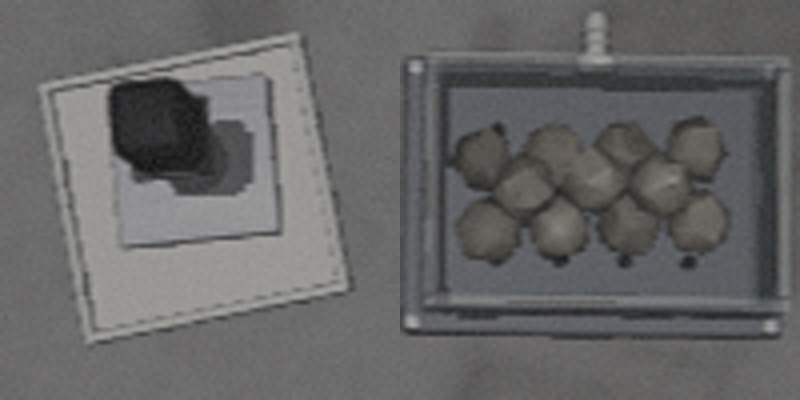

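The 11 stones lie as two rows of four with three riding on the middle row, at crop (525,185), (595,178) and (660,183). The tamper foot is at crop (200,160), turned about 5°, inside the tray.

```bash
cat >> h.py <<'E'
def to(p,yaw):
    s=get_obs();Rc=rot(s['orientation']);Rt=R.from_euler('xyz',[np.pi,0,yaw]).as_matrix()
    rv=R.from_matrix(Rc.T@Rt).as_rotvec();d=np.array(p)-s['ee_pos']
    print('t',round(float(s['t']),2),'turn(tool)',rv.round(4),'shift after turn mm',(Rt.T@d*1000).round(1),'now-frame',(Rc.T@d*1000).round(1),'F',np.round(s['wrist_force'],1),'op',round(float(s['opening']),4),'pos',np.round(s['ee_pos'],4))
YT=np.radians(184.8);YC=np.radians(178.2)
E
python3 -c "
from h import *
to([.5388,.382,.345],YT)"
```

```text
t 0.2 turn(tool) [-0.0012 -0.0004 -0.3345] shift after turn mm [-363.7 -254.6   59. ] now-frame [-427.2 -121.    59. ] F [-0.1 -0.1 -1.6] op 0.0853 pos [0.155  0.6053 0.404 ]
```

Request:
{"name": "drive_tool", "arguments": {
  "moves": [
    [[0,0,0],[0,0,-0.112],0],
    [[0,0,0],[0,0,-0.112],0],
    [[0,0,0],[0,0,-0.112],0],
    [[-30,-21,0],[0,0,0],0],
    [[-30,-21,5],[0,0,0],0],
    [[-30,-21,5],[0,0,0],0],
    [[-30,-21,5],[0,0,0],0],
    [[-30,-21,5],[0,0,0],0],
    [[-30,-21,5],[0,0,0],0],
    [[-30,-21,5],[0,0,0],0],
    [[-30,-21,5],[0,0,0],0],
    [[-30,-21,5],[0,0,0],0],
    [[-30,-21,5],[0,0,0],0],
    [[-30,-21,5],[0,0,0],0],
    [[-30,-21,5],[0,0,0],0],
    [[0,0,0],[0,0,0],0]
  ]
}}

```text
t: 1.53
ee_pos: [0.5526, 0.3829, 0.3421]
orientation: [-3.14, -0.004, -3.03]
wrist_force: [-0.2, -0.7, -1.1]
opening: 0.0852
```

```bash
python3 -c "
from h import *
to([.5388,.382,.345],YT)"
```

```text
t 1.53 turn(tool) [-0.0021 -0.0036  0.0282] shift after turn mm [13.8  0.3 -2.9] now-frame [13.8  0.7 -2.8] F [-0.2 -0.7 -1.1] op 0.0852 pos [0.5526 0.3829 0.3421]
```

Request:
{"name": "drive_tool", "arguments": {
  "moves": [
    [[13,0,0],[0,0,0.028],0],
    [[0,0,0],[0,0,0],0],
    [[0,0,0],[0,0,0],0]
  ]
}}

```text
t: 1.78
ee_pos: [0.542, 0.3787, 0.3399]
orientation: [-3.138, -0.006, -3.064]
wrist_force: [-0.3, 0.2, -0.2]
opening: 0.0853
```

```bash
python3 - <<'E'
from h import *
to([.5388,.382,.256],YT)
c=cam('wrist');P=cloud(c);H=P[...,2];im=c['image'];save('w1.png',im)
xy=np.hypot(P[...,0]-.539,P[...,1]-.382)
m=(xy<.05)&(H>.115)&(H<.14);q=P[m];print(len(q), cv2.minAreaRect((q[:,:2]*1000).astype(np.float32)) if len(q) else '',np.median(H[m]))
m=((xy<.07)&(H>.0088)&(H<.02)).astype(np.uint8);n,l,st,ce=cv2.connectedComponentsWithStats(m)
for i in range(1,n):
    if st[i,4]>200: print(st[i],cv2.minAreaRect((P[l==i][:,:2]*1000).astype(np.float32)),np.median(H[l==i]))
m=((xy<.1)&(H>.0055)&(H<.0088));q=P[m];print('lip',cv2.minAreaRect((q[:,:2]*1000).astype(np.float32)))
E
```

```text
t 1.78 turn(tool) [-0.0033 -0.0063 -0.0061] shift after turn mm [ 2.9  3.6 83.9] now-frame [ 2.4  3.8 83.9] F [-0.3  0.2 -0.2] op 0.0853 pos [0.542  0.3787 0.3399]
1834 ((536.8814697265625, 383.2668762207031), (24.20485496520996, 24.923616409301758), 4.487453937530518) 0.12780118365880339
[ 292  190   67   65 2894] ((537.2711791992188, 383.4333801269531), (59.73966979980469, 59.95195770263672), 4.639499187469482) 0.010456408586088595
lip ((528.302734375, 383.9381103515625), (99.84557342529297, 99.99501037597656), 10.798357963562012)
```

View pics/w1.png

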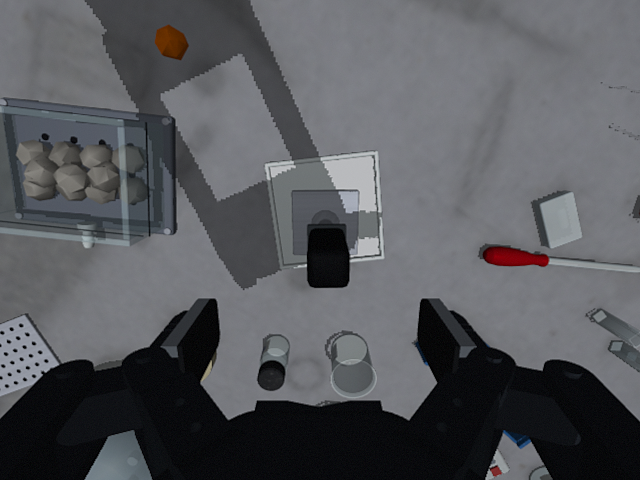

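The handle sits between the open fingers at pixel (328,257), with vial (272,362) and beaker (352,365) standing clear. Descending now.

Request:
{"name": "drive_tool", "arguments": {
  "moves": [
    [[3,4.5,0],[-0.003,-0.006,-0.006],0],
    [[0,0,0],[0,0,0],0],
    [[0,0,20],[0,0,0],0],
    [[0,0,20],[0,0,0],0],
    [[0,0,18],[0,0,0],0],
    [[0,0,10],[0,0,0],0],
    [[0,0,0],[0,0,0],0],
    [[0,0,0],[0,0,0],0]
  ]
}}

```text
t: 2.5
ee_pos: [0.5361, 0.3896, 0.2739]
orientation: [3.138, 0.007, -3.046]
wrist_force: [0.7, -0.2, 0.4]
opening: 0.0853
```

```bash
python3 -c "
from h import *
to([.538,.3828,.258],YT)"
```

```text
t 2.5 turn(tool) [0.0041 0.0073 0.0121] shift after turn mm [-1.3 -6.9 15.9] now-frame [-1.1 -7.  15.9] F [ 0.7 -0.2  0.4] op 0.0853 pos [0.5361 0.3896 0.2739]
```

Request:
{"name": "drive_tool", "arguments": {
  "moves": [
    [[-1,-5,0],[0.004,0.007,0.012],0],
    [[0,0,0],[0,0,0],0],
    [[0,0,8],[0,0,0],0],
    [[0,0,5],[0,0,0],0],
    [[0,0,0],[0,0,0],0],
    [[0,0,0],[0,0,0],0]
  ]
}}

```text
t: 3.0
ee_pos: [0.5391, 0.3852, 0.2646]
orientation: [3.139, 0.006, -3.058]
wrist_force: [-0.1, 0.5, -0.5]
opening: 0.0856
```

```bash
python3 -c "
from h import *
to([.538,.3828,.258],YT)"
```

```text
t 3.0 turn(tool) [ 0.0024  0.0061 -0.0007] shift after turn mm [ 1.3 -2.3  6.6] now-frame [ 1.3 -2.3  6.6] F [-0.1  0.5 -0.5] op 0.0856 pos [0.5391 0.3852 0.2646]
```

Request:
{"name": "drive_tool", "arguments": {
  "squeeze": 30,
  "moves": [
    [[1,-2,5],[0.002,0.006,0],0],
    [[0,0,0],[0,0,0],0.3],
    [[0,0,0],[0,0,0],0.5],
    [[0,0,0],[0,0,0],1],
    [[0,0,0],[0,0,0],1],
    [[0,0,0],[0,0,0],1],
    [[0,0,0],[0,0,0],1],
    [[0,0,0],[0,0,0],1]
  ]
}}

```text
t: 3.67
ee_pos: [0.5383, 0.383, 0.2593]
orientation: [3.141, -0.0, -3.059]
wrist_force: [0.3, 0.4, -0.6]
opening: 0.0248
```

Request:
{"name": "drive_tool", "arguments": {
  "squeeze": 90,
  "moves": [
    [[0,0,0],[0,0,0],1],
    [[0,0,0],[0,0,0],1],
    [[0,0,0],[0,0,0],1]
  ]
}}

```text
t: 3.92
ee_pos: [0.5383, 0.3831, 0.2595]
orientation: [3.141, 0.0, -3.058]
wrist_force: [-0.4, 0.8, -1.1]
opening: 0.0241
```

```bash
python3 -c "
from h import *
to([.538,.3828,.258],YT);print(get_obs()['wrist_torque'])"
```

```text
t 3.92 turn(tool) [ 0.0007  0.0001 -0.0005] shift after turn mm [ 0.3 -0.3  1.5] now-frame [ 0.3 -0.3  1.5] F [-0.4  0.8 -1.1] op 0.0241 pos [0.5383 0.3831 0.2595]
[ 0.00725335 -0.11944128 -0.04304686]
```

Request:
{"name": "drive_tool", "arguments": {
  "moves": [
    [[0,0,-5],[0,0,0],1],
    [[0,0,-15],[0,0,0],1],
    [[0,0,-20],[0,0,0],1],
    [[0,0,-20],[0,0,0],1],
    [[0,0,-20],[0,0,0],1],
    [[0,0,-10],[0,0,0],1],
    [[0,0,0],[0,0,0],1],
    [[0,0,0],[0,0,0],1]
  ]
}}

```text
t: 4.58
ee_pos: [0.5361, 0.3816, 0.3471]
orientation: [-3.136, -0.013, -3.059]
wrist_force: [0.4, -0.4, -3.6]
opening: 0.024
```

```bash
python3 -c "
from h import *
to([.507,.1755,.35],YC);print(get_obs()['wrist_torque'])"
```

```text
t 4.58 turn(tool) [-0.0061 -0.0125  0.1144] shift after turn mm [  22.6 -206.9   -2.9] now-frame [  46.1 -203.    -1.2] F [ 0.4 -0.4 -3.6] op 0.024 pos [0.5361 0.3816 0.3471]
[ 0.0257063  -0.01317165  0.01161504]
```

Request:
{"name": "drive_tool", "arguments": {
  "moves": [
    [[0,0,0],[-0.006,-0.012,0.06],1],
    [[0,0,0],[0,0,0.054],1],
    [[2,-15,0],[0,0,0],1],
    [[2.5,-25,0],[0,0,0],1],
    [[2.5,-25,0],[0,0,0],1],
    [[2.5,-25,0],[0,0,0],1],
    [[2.5,-25,0],[0,0,0],1],
    [[2.5,-25,0],[0,0,0],1],
    [[2.5,-25,0],[0,0,0],1],
    [[2,-15,0],[0,0,0],1],
    [[0,0,0],[0,0,0],1],
    [[0,0,0],[0,0,0],1],
    [[0,0,0],[0,0,0],1]
  ]
}}

```text
t: 5.67
ee_pos: [0.5028, 0.1938, 0.3259]
orientation: [-3.132, -0.027, 3.106]
wrist_force: [0.4, 0.0, -3.3]
opening: 0.024
```

```bash
python3 -c "
from h import *
to([.507,.1755,.35],YC)"
```

```text
t 5.67 turn(tool) [-0.0093 -0.0275 -0.0037] shift after turn mm [ -4.8 -18.2 -24.1] now-frame [ -4.2 -18.4 -24. ] F [ 0.4  0.  -3.3] op 0.024 pos [0.5028 0.1938 0.3259]
```

Request:
{"name": "drive_tool", "arguments": {
  "moves": [
    [[0,0,-20],[-0.009,-0.027,-0.004],1],
    [[-4,-8,0],[0,0,0],1],
    [[0,-8,0],[0,0,0],1],
    [[0,0,0],[0,0,0],1],
    [[0,0,0],[0,0,0],1]
  ]
}}

```text
t: 6.08
ee_pos: [0.5066, 0.1792, 0.3424]
orientation: [-3.141, -0.005, 3.114]
wrist_force: [-0.8, 0.0, -3.8]
opening: 0.0242
```

```bash
python3 -c "
from h import *
to([.507,.1755,.35],YC)
c=cam('wrist');save('w2.png',c['image'])
P=cloud(c);H=P[...,2]
m=(abs(P[...,0]-.5)<.06)&(abs(P[...,1]-.17)<.1)&(H>.075)&(H<.12);q=P[m];print(len(q),cv2.minAreaRect((q[:,:2]*1000).astype(np.float32)))
c=cam('top');P=cloud(c);H=P[...,2]
r=np.zeros((480,640),bool);r[205:310,285:415]=1
print(cv2.minAreaRect((P[r&(H>.09)&(H<.125)][:,:2]*1000).astype(np.float32)))
save('t2.png',np.hstack([cv2.resize(c['image'][200:320,290:410],(480,480),interpolation=2)]))
"
```

```text
t 6.08 turn(tool) [-0.0008 -0.0055  0.0041] shift after turn mm [-0.5 -3.7 -7.6] now-frame [-0.4 -3.7 -7.6] F [-0.8  0.  -3.8] op 0.0242 pos [0.5066 0.1792 0.3424]
5537 ((501.8196716308594, 179.41384887695312), (60.08115768432617, 54.430538177490234), 88.44807434082031)
((488.90911865234375, 205.91714477539062), (24.53278160095215, 5.4084601402282715), 0.4093966484069824)
```

View pics/w2.png

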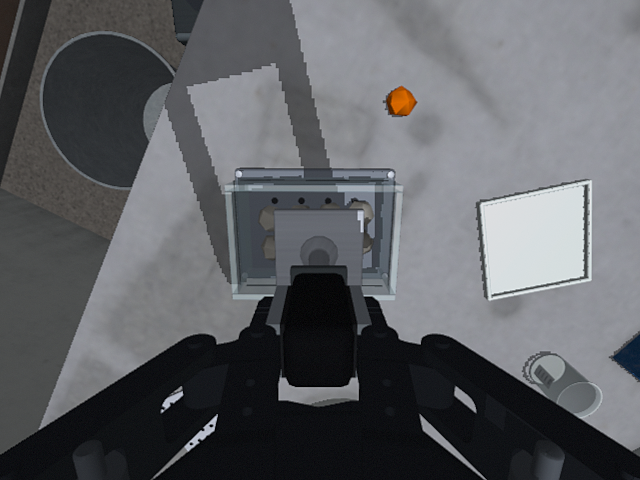

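Foot centred over the cell at (318,250), clear of both walls. Empty tray at (537,240).

Request:
{"name": "drive_tool", "arguments": {
  "moves": [
    [[0,-3,0],[0,-0.005,0.004],1],
    [[0,0,4],[0,0,0],1],
    [[0,0,4],[0,0,0],1],
    [[0,0,4],[0,0,0],1],
    [[0,0,4],[0,0,0],1],
    [[0,0,3],[0,0,0],1],
    [[0,0,0],[0,0,0],1],
    [[0,0,0],[0,0,0],1]
  ]
}}

```text
t: 6.85
ee_pos: [0.5056, 0.1765, 0.319]
orientation: [-3.14, -0.004, 3.11]
wrist_force: [-0.2, -0.7, -3.4]
opening: 0.0239
```

```bash
python3 -c "
from h import *
to([.507,.1755,.305],YC)"
```

```text
t 6.85 turn(tool) [-0.0014 -0.0041  0.0002] shift after turn mm [-1.4 -0.9 14. ] now-frame [-1.5 -0.9 14. ] F [-0.2 -0.7 -3.4] op 0.0239 pos [0.5056 0.1765 0.319 ]
```

Now approach softly, 1–2 mm per row.

Request:
{"name": "drive_tool", "arguments": {
  "moves": [
    [[-1,-1,3],[0,-0.004,0],1],
    [[0,0,3],[0,0,0],1],
    [[0,0,2],[0,0,0],1],
    [[0,0,1.5],[0,0,0],1],
    [[0,0,1],[0,0,0],1],
    [[0,0,0.5],[0,0,0],1]
  ]
}}

```text
t: 7.35
ee_pos: [0.5069, 0.1754, 0.3073]
orientation: [-3.14, 0.001, 3.11]
wrist_force: [-0.4, -0.5, -3.4]
opening: 0.0239
```

Request:
{"name": "drive_tool", "arguments": {
  "moves": [
    [[0,0,1],[0,0,0],1],
    [[0,0,1],[0,0,0],1],
    [[0,0,1],[0,0,0],1]
  ]
}}

```text
t: 7.6
ee_pos: [0.5071, 0.1754, 0.3044]
orientation: [-3.141, 0.002, 3.11]
wrist_force: [-0.4, -0.2, -3.5]
opening: 0.0241
```

Request:
{"name": "drive_tool", "arguments": {
  "moves": [
    [[0,0,1],[0,0,0],1],
    [[0,0,1],[0,0,0],1],
    [[0,0,1],[0,0,0],1]
  ]
}}

```text
t: 7.85
ee_pos: [0.5071, 0.1754, 0.3013]
orientation: [-3.14, 0.002, 3.111]
wrist_force: [-0.5, -0.7, -0.6]
opening: 0.0241
```

Request:
{"name": "drive_tool", "arguments": {
  "moves": [
    [[0,0,1],[0,0,0],1],
    [[0,0,1],[0,0,0],1]
  ]
}}

```text
t: 8.02
ee_pos: [0.5077, 0.1752, 0.3009]
orientation: [-3.14, 0.004, 3.111]
wrist_force: [-2.9, -2.2, 7.0]
opening: 0.0237
```

Request:
{"name": "drive_tool", "arguments": {
  "moves": [
    [[0,0,1.5],[0,0,0],1],
    [[0,0,1.5],[0,0,0],1]
  ]
}}

```text
t: 8.18
ee_pos: [0.5085, 0.1751, 0.3009]
orientation: [-3.14, 0.006, 3.111]
wrist_force: [-3.7, -0.9, 9.2]
opening: 0.0239
```

Request:
{"name": "drive_tool", "arguments": {
  "moves": [
    [[0,0,2],[0,0,0],1],
    [[0,0,2],[0,0,0],1]
  ]
}}

```text
t: 8.35
ee_pos: [0.5093, 0.1754, 0.3011]
orientation: [-3.14, 0.009, 3.111]
wrist_force: [-5.8, -1.3, 12.4]
opening: 0.0244
```

Request:
{"name": "drive_tool", "arguments": {
  "moves": [
    [[2.5,0,1.5],[0,0.006,0],1],
    [[2.5,0,1.5],[0,0.006,0],1],
    [[2.5,0,1.5],[0,0.004,0],1],
    [[0,2.5,1.5],[0,0.004,0],1]
  ]
}}

```text
t: 8.68
ee_pos: [0.5032, 0.1778, 0.298]
orientation: [-3.14, -0.005, 3.111]
wrist_force: [-0.7, -7.5, 11.7]
opening: 0.0242
```

Request:
{"name": "drive_tool", "arguments": {
  "moves": [
    [[0,3,1.5],[0,0,0],1],
    [[0,3,1.5],[0,0,0],1],
    [[0,-3,1.5],[0,0,0],1],
    [[0,-3,1.5],[0,0,0],1],
    [[0,-3,1.5],[0,0,0],1]
  ]
}}

```text
t: 9.1
ee_pos: [0.5045, 0.1745, 0.296]
orientation: [-3.138, -0.002, 3.112]
wrist_force: [-4.3, 3.5, 9.3]
opening: 0.024
```

```bash
python3 -c "
from h import *
to([.507,.1755,.30],YC)"
```

```text
t 9.1 turn(tool) [-0.0038 -0.0018  0.0015] shift after turn mm [-2.5  1.1 -4. ] now-frame [-2.5  1.1 -4. ] F [-4.3  3.5  9.3] op 0.024 pos [0.5045 0.1745 0.296 ]
```

Request:
{"name": "drive_tool", "arguments": {
  "moves": [
    [[-3,0,1.6],[0,0,0],1],
    [[-3,0,1.6],[0,0,0],1],
    [[3,0,1.6],[0,0,0],1],
    [[3,0,1.6],[0,0,0],1],
    [[0,3,1.6],[0,0,0],1],
    [[0,3,1.6],[0,0,0],1]
  ]
}}

```text
t: 9.6
ee_pos: [0.5064, 0.1794, 0.2881]
orientation: [-3.137, 0.004, 3.111]
wrist_force: [-1.7, -1.8, 12.1]
opening: 0.0239
```

Request:
{"name": "drive_tool", "arguments": {
  "moves": [
    [[0,-3,1.6],[0,0,0],1],
    [[0,-3,1.6],[0,0,0],1],
    [[-3,0,1.6],[0,0,0],1],
    [[-3,0,1.6],[0,0,0],1],
    [[3,0,1.6],[0,0,0],1],
    [[2,0,1.6],[0,0,0],1]
  ]
}}

```text
t: 10.1
ee_pos: [0.5104, 0.1757, 0.2886]
orientation: [3.139, 0.019, 3.111]
wrist_force: [-0.6, 1.1, 8.5]
opening: 0.0243
```

```bash
python3 -c "
from h import *
to([.507,.1755,.29],YC)"
```

```text
t 10.1 turn(tool) [0.0025 0.0185 0.0005] shift after turn mm [ 3.4 -0.3 -1.4] now-frame [ 3.3 -0.3 -1.5] F [-0.6  1.1  8.5] op 0.0243 pos [0.5104 0.1757 0.2886]
```

Request:
{"name": "drive_tool", "arguments": {
  "moves": [
    [[2,0,-2],[0.002,0.018,0],1],
    [[1,0,-6],[0,0,0],1],
    [[0,0,-15],[0,0,0],1],
    [[0,0,-15],[0,0,0],1],
    [[0,0,-10],[0,0,0],1],
    [[0,0,0],[0,0,0],1],
    [[0,0,0],[0,0,0],1]
  ]
}}

```text
t: 10.68
ee_pos: [0.5036, 0.1754, 0.334]
orientation: [-3.139, -0.012, 3.111]
wrist_force: [-0.3, -0.6, -3.4]
opening: 0.0239
```

```bash
python3 -c "
from h import *
to([.507,.1755,.35],YC)
c=cam('side');a=cv2.resize(c['image'][180:280,290:400],(660,600),interpolation=2)[:,:400]
a=cv2.resize(c['image'][185:275,295:385],(400,400),interpolation=2)
w=cam('wrist')['image'];b=cv2.resize(w[140:310,200:430],(400,296),interpolation=2)
z=np.zeros((400,800,3),np.uint8);z[:,:400]=a;z[:296,400:]=b;save('v3.png',z)
"
```

```text
t 10.68 turn(tool) [-0.0027 -0.0118  0.001 ] shift after turn mm [ -3.4   0.2 -16. ] now-frame [ -3.2   0.2 -16.1] F [-0.3 -0.6 -3.4] op 0.0239 pos [0.5036 0.1754 0.334 ]
```

View pics/v3.png

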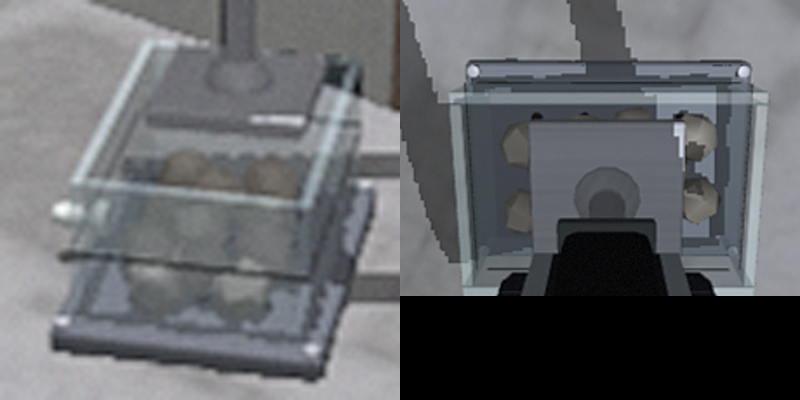

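Side view at left: the foot hangs above the stones, and the stones near the front wall lie low. The levels are still unclear, so I am moving aside for an open view.

Request:
{"name": "drive_tool", "arguments": {
  "moves": [
    [[-3,0,-15],[0,-0.012,0],1],
    [[0,0,-15],[0,0,0],1],
    [[0,0,0],[0,0,0],1],
    [[0,15,-1],[0,0,0],1],
    [[0,20,-2],[0,0,0],1],
    [[0,20,-2],[0,0,0],1],
    [[0,20,-2],[0,0,0],1],
    [[0,20,-2],[0,0,0],1],
    [[0,10,0],[0,0,0],1],
    [[0,0,0],[0,0,0],1],
    [[0,0,0],[0,0,0],1]
  ]
}}

```text
t: 11.7
ee_pos: [0.5108, 0.283, 0.3702]
orientation: [-3.136, -0.002, 3.109]
wrist_force: [-0.2, 0.0, -2.9]
opening: 0.024
```

```bash
cat > look.py <<'E'
from h import *
import sys
to([.507,.1755,.35],YC)
c=cam('wrist');P=cloud(c);H=P[...,2]
t=cam('top');Q=cloud(t);HT=Q[...,2]
print('bench',np.nanmedian(H[(abs(P[...,0]-.43)<.02)&(abs(P[...,1]-.17)<.05)]))
for n,PP in (('wrist',P),('top',Q)):
    print(n)
    gx=np.arange(-40,41,8);gy=np.arange(56,-57,-8)
    d=PP[...,:2]-[.5074,.1745];a=np.radians(1.8);X=d[...,0]*np.cos(a)-d[...,1]*np.sin(a);Y=d[...,0]*np.sin(a)+d[...,1]*np.cos(a)
    print('rows x from +36 to -36, cols y + to -')
    for x in gx[::-1][1:]:
        r=[]
        for y in gy:
            m=(abs(X*1000-x-4)<4)&(abs(Y*1000-y)<4)&(PP[...,2]<.058)&(PP[...,2]>0)
            r.append(int(1000*np.percentile(PP[m][:,2],90)) if m.sum()>2 else -1)
        print(x+4,r)
im=t['image'][205:310,290:410]
uv=proj(c,[.5074,.1745,.035]).astype(int);v0=max(0,min(300,uv[1]-90));u0=max(0,min(420,uv[0]-110))
z=np.zeros((400,800,3),np.uint8);z[:350,:400]=cv2.resize(im,(400,350),interpolation=2);z[:327,400:]=cv2.resize(c['image'][v0:v0+180,u0:u0+220],(400,327),interpolation=2);save(sys.argv[1],z)
E
python3 look.py v4.png
```

```text
t 11.7 turn(tool) [-0.0058 -0.0024 -0.0016] shift after turn mm [   0.4 -107.6   20.2] now-frame [   0.2 -107.5   20.8] F [-0.2  0.  -2.9] op 0.024 pos [0.5108 0.283  0.3702]
bench -0.0006598299282180031
wrist
rows x from +36 to -36, cols y + to -
36 [56, 53, 52, 53, 52, 54, 53, 52, 53, 53, 52, 52, 53, 53, 53]
28 [-1, 24, 10, 23, 29, 29, 17, 24, 29, 25, 22, 26, 30, 28, 53]
20 [29, 29, 28, 23, 30, 29, 26, 26, 29, 29, 22, 28, 30, 29, 52]
12 [29, 29, 28, 28, 26, 26, 29, 30, 24, 25, 30, 29, 27, 27, 53]
4 [-1, 26, 28, 31, 29, 27, 31, 31, 24, 28, 30, 30, 9, 10, 53]
-4 [-1, 16, 28, 30, 30, 22, 27, 27, 24, 25, 28, 27, 28, 27, 53]
-12 [-1, 29, 30, 27, 23, 28, 29, 24, 30, 28, 17, 28, 30, 28, 53]
-20 [-1, 30, 31, 28, 27, 31, 30, 26, 30, 29, 16, 25, 28, 28, 53]
-28 [-1, 26, 26, 11, 23, 28, 28, 22, 25, 24, 10, 10, 10, 10, 53]
-36 [-1, 9, 10, 10, 10, 9, 10, 9, 10, 10, 10, 10, 10, 10, 55]
top
rows x from +36 to -36, cols y + to -
36 [-1, -1, -1, -1, 47, 30, -1, -1, -1, -1, -1, -1, -1, -1, -1]
28 [-1, -1, -1, -1, 32, 31, 29, -1, -1, -1, -1, -1, -1, -1, -1]
20 [-1, -1, -1, 12, 32, 31, 27, -1, -1, -1, -1, -1, -1, -1, -1]
12 [25, 31, 30, 31, 28, 27, 30, 32, -1, -1, -1, -1, -1, -1, -1]
4 [12, 24, 29, 32, 32, 28, 32, 33, -1, -1, -1, -1, -1, -1, -1]
-4 [13, 22, 29, 32, 32, 21, 26, 26, 25, -1, -1, -1, -1, -1, -1]
-12 [21, 31, 32, 30, 24, 30, 31, 22, 32, -1, -1, -1, -1, -1, -1]
-20 [13, 30, 33, 29, 27, 32, 32, 26, 31, 30, -1, -1, -1, -1, -1]
-28 [11, 24, 28, 12, 22, 29, 30, 15, 26, 25, -1, -1, -1, -1, -1]
-36 [11, 12, 13, 12, 11, 13, 13, 11, 12, 12, 14, -1, -1, -1, -1]
```

View pics/v4.png

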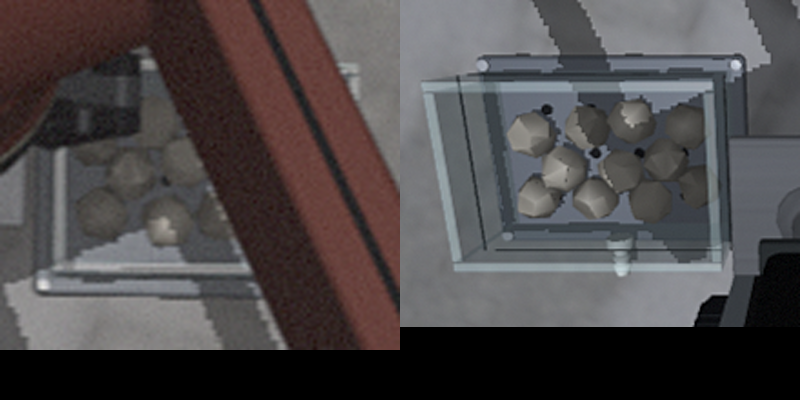

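All 11 stones now lie in one layer: the tops are at z ≤ 33 mm, and 11 separate stones show at right. Returning for the firm final press.

Request:
{"name": "drive_tool", "arguments": {
  "moves": [
    [[0,-15,0],[-0.006,-0.002,-0.002],1],
    [[0,-20,-2],[0,0,0],1],
    [[0,-20,-2],[0,0,0],1],
    [[0,-20,-2],[0,0,0],1],
    [[0,-15,-1],[0,0,0],1],
    [[0,-5,0],[0,0,0],1],
    [[0,0,0],[0,0,0],1],
    [[0,0,0],[0,0,0],1]
  ]
}}

```text
t: 12.47
ee_pos: [0.5068, 0.1768, 0.3759]
orientation: [-3.139, -0.002, 3.102]
wrist_force: [0.6, 0.4, -3.5]
opening: 0.0241
```

```bash
python3 -c "
from h import *
to([.507,.1755,.30],YC)"
```

```text
t 12.47 turn(tool) [-0.0026 -0.0023 -0.0077] shift after turn mm [-0.2 -1.3 75.9] now-frame [-0.4 -1.1 75.9] F [ 0.6  0.4 -3.5] op 0.0241 pos [0.5068 0.1768 0.3759]
```

Request:
{"name": "drive_tool", "arguments": {
  "moves": [
    [[0,0,10],[-0.003,-0.002,-0.007],1],
    [[0,0,14],[0,0,0],1],
    [[0,0,14],[0,0,0],1],
    [[0,0,12],[0,0,0],1],
    [[0,0,6],[0,0,0],1],
    [[0,0,2],[0,0,0],1],
    [[0,0,0],[0,0,0],1],
    [[0,0,0],[0,0,0],1]
  ]
}}

```text
t: 13.13
ee_pos: [0.5063, 0.1811, 0.3121]
orientation: [3.138, -0.0, 3.116]
wrist_force: [0.3, -0.1, -3.8]
opening: 0.0243
```

```bash
python3 -c "
from h import *
to([.507,.1755,.29],YC)"
```

```text
t 13.13 turn(tool) [ 0.0032 -0.0004  0.0058] shift after turn mm [-0.9 -5.6 22.1] now-frame [-0.9 -5.7 22.1] F [ 0.3 -0.1 -3.8] op 0.0243 pos [0.5063 0.1811 0.3121]
```

Request:
{"name": "drive_tool", "arguments": {
  "moves": [
    [[-1,-4,4],[0.003,0,0.004],1],
    [[0,0,4],[0,0,0],1],
    [[0,0,3],[0,0,0],1],
    [[0,0,2],[0,0,0],1],
    [[0,0,1],[0,0,0],1],
    [[0,0,0.5],[0,0,0],1]
  ]
}}

```text
t: 13.63
ee_pos: [0.5084, 0.1771, 0.2987]
orientation: [3.14, 0.004, 3.112]
wrist_force: [-0.4, -0.3, -4.3]
opening: 0.0239
```

Request:
{"name": "drive_tool", "arguments": {
  "moves": [
    [[0,0,1],[0,0,0],1],
    [[0,0,1],[0,0,0],1],
    [[0,0,1],[0,0,0],1]
  ]
}}

```text
t: 13.88
ee_pos: [0.5086, 0.1771, 0.2959]
orientation: [3.14, 0.005, 3.112]
wrist_force: [-1.1, 1.4, -2.9]
opening: 0.024
```

```bash
python3 -c "
from h import *
to([.507,.1755,.289],YC)"
```

```text
t 13.88 turn(tool) [0.0013 0.0051 0.0015] shift after turn mm [ 1.6 -1.6  6.9] now-frame [ 1.6 -1.7  6.9] F [-1.1  1.4 -2.9] op 0.024 pos [0.5086 0.1771 0.2959]
```

Request:
{"name": "drive_tool", "arguments": {
  "moves": [
    [[0,0,1],[0,0.004,0],1],
    [[0,0,1],[0,0,0],1],
    [[0,0,1],[0,0,0],1]
  ]
}}

```text
t: 14.13
ee_pos: [0.5087, 0.1771, 0.2928]
orientation: [3.14, 0.001, 3.112]
wrist_force: [0.3, 0.9, -1.8]
opening: 0.0243
```

Request:
{"name": "drive_tool", "arguments": {
  "moves": [
    [[0,0,1],[0,0,0],1],
    [[0,0,1],[0,0,0],1],
    [[0,0,1],[0,0,0],1]
  ]
}}

```text
t: 14.38
ee_pos: [0.5087, 0.1772, 0.2895]
orientation: [3.14, 0.001, 3.112]
wrist_force: [-0.2, -0.5, -3.7]
opening: 0.0239
```

Request:
{"name": "drive_tool", "arguments": {
  "moves": [
    [[0,0,1],[0,0,0],1],
    [[0,0,1],[0,0,0],1]
  ]
}}

```text
t: 14.55
ee_pos: [0.509, 0.1772, 0.2878]
orientation: [3.14, 0.002, 3.112]
wrist_force: [-1.1, -0.8, 5.8]
opening: 0.0238
```

Request:
{"name": "drive_tool", "arguments": {
  "moves": [
    [[0,0,1.2],[0,0,0],1],
    [[0,0,1.2],[0,0,0],1]
  ]
}}

```text
t: 14.72
ee_pos: [0.5099, 0.1774, 0.2881]
orientation: [3.14, 0.005, 3.112]
wrist_force: [-1.8, -0.5, 7.4]
opening: 0.0238
```

Request:
{"name": "drive_tool", "arguments": {
  "moves": [
    [[0,0,1.6],[0,0,0],1],
    [[0,0,1.6],[0,0,0],1]
  ]
}}

```text
t: 14.88
ee_pos: [0.5112, 0.1776, 0.2885]
orientation: [3.139, 0.009, 3.112]
wrist_force: [-1.9, -0.6, 6.8]
opening: 0.0243
```

```bash
python3 -c "
from h import *
to([.507,.1755,.289],YC)"
```

```text
t 14.88 turn(tool) [0.0028 0.0088 0.0018] shift after turn mm [ 4.1 -2.3 -0.5] now-frame [ 4.1 -2.3 -0.6] F [-1.9 -0.6  6.8] op 0.0243 pos [0.5112 0.1776 0.2885]
```

Request:
{"name": "drive_tool", "arguments": {
  "moves": [
    [[1.2,-0.5,1.8],[0,0.006,0],1],
    [[1.2,-0.5,1.8],[0,0.006,0],1],
    [[1,0,1.8],[0,0.004,0],1],
    [[1,0,1.8],[0,0.004,0],1]
  ]
}}

```text
t: 15.22
ee_pos: [0.5095, 0.1769, 0.2877]
orientation: [3.138, -0.002, 3.112]
wrist_force: [-0.7, -1.7, 9.1]
opening: 0.0239
```

Request:
{"name": "drive_tool", "arguments": {
  "moves": [
    [[0.7,0,2],[0,0.003,0],1],
    [[0.7,0,2],[0,0.003,0],1],
    [[0.7,0,2],[0,0.003,0],1]
  ]
}}

```text
t: 15.47
ee_pos: [0.5102, 0.1768, 0.2877]
orientation: [3.138, -0.001, 3.113]
wrist_force: [-2.3, -0.2, 10.3]
opening: 0.0241
```

Request:
{"name": "drive_tool", "arguments": {
  "moves": [
    [[0.9,0,2.3],[0,0.003,0],1],
    [[0.9,0,2.3],[0,0.003,0],1],
    [[0.9,0,2.3],[0,0.003,0],1],
    [[0.9,0,2.3],[0,0.003,0],1],
    [[0.9,0,2.3],[0,0.003,0],1],
    [[0.9,0,2.3],[0,0.003,0],1]
  ]
}}

```text
t: 15.97
ee_pos: [0.5103, 0.1768, 0.2877]
orientation: [3.137, -0.001, 3.113]
wrist_force: [-2.1, -2.4, 12.9]
opening: 0.0244
```

Request:
{"name": "drive_tool", "arguments": {
  "moves": [
    [[0.9,0,2.3],[0,0.003,0],1],
    [[0.9,0,2.3],[0,0.003,0],1],
    [[0.9,0,2.3],[0,0.003,0],1],
    [[0.9,0,2.3],[0,0.003,0],1],
    [[0.9,0,2.3],[0,0.003,0],1],
    [[0.9,0,2.3],[0,0.003,0],1],
    [[0.9,0,2.3],[0,0.003,0],1],
    [[0.9,0,2.3],[0,0.003,0],1],
    [[0.9,0,2.3],[0,0.003,0],1],
    [[0.9,0,2.3],[0,0.003,0],1],
    [[0.9,0,2.3],[0,0.003,0],1],
    [[0.9,0,2.3],[0,0.003,0],1]
  ]
}}

```text
t: 16.97
ee_pos: [0.5103, 0.1766, 0.2877]
orientation: [3.136, -0.001, 3.114]
wrist_force: [-2.7, -1.1, 12.1]
opening: 0.0241
```

```bash
python3 -c "
from h import *
to([.507,.1755,.289],YC)"
```

```text
t 16.97 turn(tool) [ 0.0055 -0.0008  0.0041] shift after turn mm [ 3.2 -1.2 -1.3] now-frame [ 3.2 -1.2 -1.3] F [-2.7 -1.1 12.1] op 0.0241 pos [0.5103 0.1766 0.2877]
```

Steady press of about 16 N for 1.5 s, with no movement. Lifting clear.

Request:
{"name": "drive_tool", "arguments": {
  "moves": [
    [[0,0,-1],[0.003,0,0],1],
    [[0,0,-3],[0.002,0,0],1],
    [[0,0,-8],[0,0,0],1],
    [[0,0,-15],[0,0,0],1],
    [[0,0,-18],[0,0,0],1],
    [[0,0,-18],[0,0,0],1],
    [[0,0,-12],[0,0,0],1],
    [[0,0,0],[0,0,0],1],
    [[0,0,0],[0,0,0],1]
  ]
}}

```text
t: 17.72
ee_pos: [0.5083, 0.1763, 0.3626]
orientation: [-3.14, -0.01, 3.114]
wrist_force: [-0.6, -0.0, -3.7]
opening: 0.0244
```

```bash
python3 -c "
from h import *
to([.531,.383,.34],YT)"
```

```text
t 17.72 turn(tool) [-0.0006 -0.0099 -0.1111] shift after turn mm [-39.9 204.1  22.6] now-frame [-17.3 207.3  22.2] F [-0.6 -0.  -3.7] op 0.0244 pos [0.5083 0.1763 0.3626]
```

Go out over the wall at the current yaw, then stop short for a look at the gravel.

Request:
{"name": "drive_tool", "arguments": {
  "moves": [
    [[0,12,-1],[0,-0.01,0],1],
    [[-1,20,-2],[0,0,0],1],
    [[-2,22,-2],[0,0,0],1],
    [[-2,22,-2],[0,0,0],1],
    [[-2,22,-2],[0,0,0],1],
    [[-2,22,-2],[0,0,0],1],
    [[-2,22,-2],[0,0,0],1],
    [[-2,22,-2],[0,0,0],1],
    [[-2,10,-1],[0,0,-0.055],1],
    [[0,0,0],[0,0,-0.055],1],
    [[0,0,0],[0,0,0],1],
    [[0,0,0],[0,0,0],1]
  ]
}}

```text
t: 18.72
ee_pos: [0.5232, 0.3639, 0.3603]
orientation: [-3.137, -0.019, -3.057]
wrist_force: [-0.5, 0.5, -3.0]
opening: 0.0241
```

```bash
python3 look.py v5.png; python3 - <<'E'
from h import *
to([.531,.383,.275],YT)
E
```

```text
t 18.72 turn(tool) [-0.0062 -0.0191  0.1162] shift after turn mm [  10.3 -188.8   10.3] now-frame [  31.9 -186.3   11.8] F [-0.5  0.5 -3. ] op 0.0241 pos [0.5232 0.3639 0.3603]
bench -0.0007404218632031112
wrist
rows x from +36 to -36, cols y + to -
36 [57, 56, 54, 53, 53, 53, 54, 52, 52, 53, 52, 51, 52, 53, 53]
28 [-1, -1, -1, 25, 29, 29, -1, 24, 29, 26, 22, 26, 29, 27, 54]
20 [-1, -1, 27, 24, 30, 29, 25, 25, 29, 29, 23, 28, 30, 29, 54]
12 [-1, -1, 26, 29, 25, 26, 29, 30, 24, 27, 30, 29, 27, 27, 53]
4 [-1, -1, 30, 30, 29, 26, 30, 31, 26, 28, 30, 30, 10, 10, 53]
-4 [-1, -1, 29, 30, 30, 22, 26, 27, 25, 25, 27, 26, 29, 28, 54]
-12 [-1, -1, 30, 27, 23, 28, 29, 25, 30, 29, -1, 28, 30, 28, 54]
-20 [-1, -1, 31, 28, 27, 31, 30, 27, 31, 30, 10, 24, 28, 27, 53]
-28 [-1, -1, 26, 12, 24, 28, 28, 21, 25, 23, 10, 10, 10, 10, 53]
-36 [-1, -1, -1, 10, 10, 10, 10, 10, 10, 10, 10, 10, 9, 10, 54]
top
rows x from +36 to -36, cols y + to -
36 [39, 26, 34, 20, 28, 32, 28, 52, 35, 42, 39, 31, 26, 23, 51]
28 [12, 25, 24, 26, 31, 32, 27, 23, 30, 29, 25, 26, 32, 31, 50]
20 [27, 31, 31, 22, 30, 31, 27, 25, 30, 31, 26, 29, 32, 31, 50]
12 [27, 31, 30, 31, 27, 25, 31, 33, 26, 26, 32, 33, 27, 27, 46]
4 [12, 25, 28, 33, 32, 26, 31, 32, 28, 27, 32, 31, 22, 12, 49]
-4 [12, 21, 28, 32, 33, 18, 26, 27, 28, 27, 29, 29, 31, 29, 51]
-12 [22, 30, 32, 29, 25, 31, 31, 22, 31, 33, 27, 28, 32, 30, 47]
-20 [12, 31, 33, 30, 27, 33, 32, 27, 32, 32, 23, 24, 29, 27, 50]
-28 [13, 23, 27, 13, 24, 28, 28, 12, 26, 25, 12, 12, 12, 12, 48]
-36 [11, 11, 12, 12, 13, 12, 12, 12, 12, 11, 12, 11, 12, 12, 48]
t 18.82 turn(tool) [-0.0053 -0.0196  0.0004] shift after turn mm [-9.3 19.  85.4] now-frame [-11.   19.5  85.1] F [-0.5 -0.7 -3.5] op 0.0238 pos [0.5233 0.3632 0.3604]
```

View pics/v5.png

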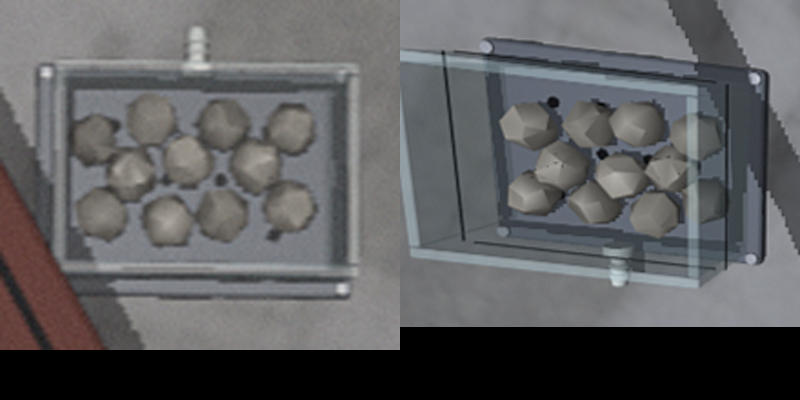

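The left panel shows all 11 stones apart on the floor, with tops at or below 33 mm and the line at 40 mm. Now the tamper goes back to the tray.

Request:
{"name": "drive_tool", "arguments": {
  "moves": [
    [[-6,9,0],[-0.005,-0.019,0],1],
    [[-3,8,0],[0,0,0],1],
    [[0,0,0],[0,0,0],1],
    [[0,0,0],[0,0,0],1],
    [[0,0,15],[0,0,0],1],
    [[0,0,18],[0,0,0],1],
    [[0,0,14],[0,0,0],1],
    [[0,0,5],[0,0,0],1],
    [[0,0,0],[0,0,0],1],
    [[0,0,0],[0,0,0],1]
  ]
}}

```text
t: 19.65
ee_pos: [0.533, 0.3813, 0.3076]
orientation: [3.141, 0.004, -3.064]
wrist_force: [0.0, 0.4, -2.7]
opening: 0.0241
```

```bash
python3 - <<'E'
from h import *
to([.531,.383,.2595],YT)
E
```

```text
t 19.65 turn(tool) [ 0.0009  0.0036 -0.0066] shift after turn mm [ 1.8  1.9 48.1] now-frame [ 2.   1.8 48.1] F [ 0.   0.4 -2.7] op 0.0241 pos [0.533  0.3813 0.3076]
```

Request:
{"name": "drive_tool", "arguments": {
  "moves": [
    [[1,1,8],[0,0.003,-0.006],1],
    [[0,0,10],[0,0,0],1],
    [[0,0,10],[0,0,0],1],
    [[0,0,5],[0,0,0],1],
    [[0,0,1],[0,0,0],1],
    [[0,0,0],[0,0,0],1],
    [[0,0,0],[0,0,0],1]
  ]
}}

```text
t: 20.23
ee_pos: [0.5325, 0.3826, 0.272]
orientation: [3.14, 0.003, -3.058]
wrist_force: [-0.2, 0.8, -3.4]
opening: 0.0239
```

```bash
python3 - <<'E'
from h import *
to([.531,.383,.2595],YT)
E
```

```text
t 20.23 turn(tool) [ 0.0019  0.0027 -0.0002] shift after turn mm [ 1.4  0.6 12.5] now-frame [ 1.5  0.5 12.5] F [-0.2  0.8 -3.4] op 0.0239 pos [0.5325 0.3826 0.272 ]
```

Request:
{"name": "drive_tool", "arguments": {
  "moves": [
    [[0.5,0,3],[0.002,0.003,0],1],
    [[0,0,3],[0,0,0],1],
    [[0,0,2],[0,0,0],1],
    [[0,0,1],[0,0,0],1],
    [[0,0,0.7],[0,0,0],1],
    [[0,0,0.7],[0,0,0],1]
  ]
}}

```text
t: 20.73
ee_pos: [0.5325, 0.3829, 0.2623]
orientation: [3.141, 0.002, -3.058]
wrist_force: [0.3, 0.0, -3.1]
opening: 0.0239
```

Request:
{"name": "drive_tool", "arguments": {
  "moves": [
    [[0,0,0.7],[0,0,0],1],
    [[0,0,0.7],[0,0,0],1]
  ]
}}

```text
t: 20.9
ee_pos: [0.5326, 0.3829, 0.2609]
orientation: [3.141, 0.002, -3.058]
wrist_force: [0.6, 0.3, -2.9]
opening: 0.0243
```

```bash
python3 - <<'E'
from h import *
to([.531,.383,.2595],YT)
E
```

```text
t 20.9 turn(tool) [ 0.001   0.0022 -0.0002] shift after turn mm [1.6 0.2 1.4] now-frame [1.6 0.2 1.4] F [ 0.6  0.3 -2.9] op 0.0243 pos [0.5326 0.3829 0.2609]
```

Request:
{"name": "drive_tool", "arguments": {
  "moves": [
    [[0,0,0.7],[0,0.002,0],1],
    [[0,0,0.7],[0,0,0],1]
  ]
}}

```text
t: 21.07
ee_pos: [0.5326, 0.3829, 0.2596]
orientation: [3.14, 0.0, -3.058]
wrist_force: [0.2, 0.1, -2.3]
opening: 0.0241
```

Request:
{"name": "drive_tool", "arguments": {
  "moves": [
    [[0,0,0.5],[0,0,0],1],
    [[0,0,0.5],[0,0,0],1]
  ]
}}

```text
t: 21.23
ee_pos: [0.5328, 0.383, 0.2594]
orientation: [3.14, 0.001, -3.058]
wrist_force: [-2.0, -0.9, 1.8]
opening: 0.0241
```

Request:
{"name": "drive_tool", "arguments": {
  "squeeze": 20,
  "moves": [
    [[0,0,0],[0,0,0],1],
    [[0,0,0],[0,0,0],1],
    [[0,0,0],[0,0,0],0.6],
    [[0,0,0],[0,0,0],0.4],
    [[0,0,0],[0,0,0],0.2],
    [[0,0,0],[0,0,0],0],
    [[0,0,0],[0,0,0],0],
    [[0,0,0],[0,0,0],0],
    [[0,0,0],[0,0,0],0],
    [[0,0,0],[0,0,0],0]
  ]
}}

```text
t: 22.07
ee_pos: [0.5341, 0.3837, 0.2621]
orientation: [3.138, 0.006, -3.058]
wrist_force: [0.6, -0.4, 1.0]
opening: 0.0856
```

Request:
{"name": "drive_tool", "arguments": {
  "moves": [
    [[0,0,-6],[0,0,0],0],
    [[0,0,-15],[0,0,0],0],
    [[0,0,-20],[0,0,0],0],
    [[0,0,-20],[0,0,0],0],
    [[0,0,-20],[0,0,0],0],
    [[0,0,-15],[0,0,0],0],
    [[0,0,0],[0,0,0],0],
    [[0,0,0],[0,0,0],0]
  ]
}}

```text
t: 22.73
ee_pos: [0.5329, 0.383, 0.3629]
orientation: [3.139, 0.004, -3.058]
wrist_force: [-0.1, -0.3, 0.2]
opening: 0.0854
```

```bash
python3 look.py x.png | head -1; python3 - <<'E'
from h import *
c=cam('wrist');P=cloud(c);H=P[...,2];save('w6.png',c['image'])
xy=np.hypot(P[...,0]-.532,P[...,1]-.383)
m=(xy<.05)&(H>.115)&(H<.14);q=P[m];print(len(q), cv2.minAreaRect((q[:,:2]*1000).astype(np.float32)),np.median(H[m]))
m=((xy<.07)&(H>.0088)&(H<.02)).astype(np.uint8);n,l,st,ce=cv2.connectedComponentsWithStats(m)
for i in range(1,n):
    if st[i,4]>200: print(st[i],cv2.minAreaRect((P[l==i][:,:2]*1000).astype(np.float32)),np.median(H[l==i]))
E
```

```text
t 22.73 turn(tool) [0.0028 0.0035 0.115 ] shift after turn mm [  19.4 -208.2   12.9] now-frame [  43.2 -204.6   12.2] F [-0.1 -0.3  0.2] op 0.0854 pos [0.5329 0.383  0.3629]
1490 ((531.6659545898438, 383.7232666015625), (24.168813705444336, 24.792089462280273), 5.139923572540283) 0.1278385863712963
[ 287  188   63   60 2529] ((532.1332397460938, 383.823974609375), (58.871097564697266, 59.952674865722656), 4.845674514770508) 0.010496667739662346
```

View pics/w6.png

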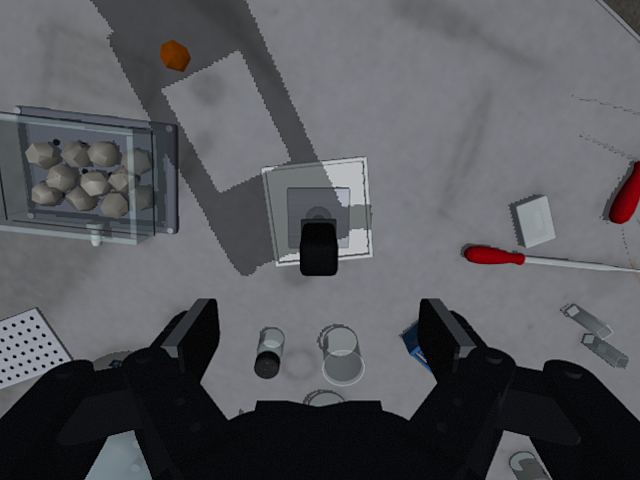

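The tamper stands upright, flat on the tray floor at (319,217) and inside the lip. The gravel is level, the vial (268,352) and beaker (343,352) are undisturbed, and the gripper is clear.

```bash
python3 -c "
from workcell import *
print(sign_off())"
```

```text
the job is handed in; nothing more can be done
None
```

I tamped the gravel level and stood the tamper back upright on its tray. I handed the job in at about 23 s of the allowed 72 s.

- **Tamping:** I set the foot down in roughly 1 mm steps. Presses of about 10–16 N with small sideways strokes freed the jammed stones.
- **Final press:** I finished with a steady press of about 16 N for 1.5 s on the levelled stones, and the foot did not move.
- **Gravel check:** After that press, the top and wrist depth images showed 11 separate stones on the cell floor. Their tops were at or below about 33 mm above the bench, with the fill line at 40 mm. The two cameras' heights differed by about 2 mm, which is within calibration.
- **Tamper and bystanders:** The tamper stands flat inside the tray lip with its handle top at 128 mm. The gripper is open and clear, and the vial and beaker look undisturbed in the last picture.

**Near miss:** On the first move to the cell, the arm sagged about 20 mm, bringing the foot down to rim height just inside the wall. The wrist force read after the move showed no contact. Forces were read only at the end of each move call, so brief peaks in between were not seen. The highest contact reading was about 16 N.

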